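# Close a bead mill and start its clamp screw

### The arm

A 6-joint arm with a two-finger parallel gripper is mounted at the origin on a cart in front of the work surface, level with it; the furniture and walls round the work are solid. World frame = base frame: x ahead of the robot, y to its left, z up, the work surface at z = 0. Lengths are in m, angles in degrees, forces in N, time in s.
With the tool pointing down it reaches from about 0.4 to 0.825 m from the base axis. Payload 7 kg.
Tool frame: the origin (TCP) lies on the centre line of the jaws, within the pads' length; the fingertips stand 11 mm ahead of it and the grasp point (between the pads) lies 8 mm behind it; z points along the fingers, y is the line along which they close (so a half turn about z gives the same grasp; the last joint's range is limited). The gripper opens to 88 mm and grips with 3 to 60 N. Pads are 19 mm wide; open, the fingers measure 130 mm over their backs; the gripper's body (78 mm by 193 mm) begins 47 mm behind the grasp point.
Start: joints at [87.955, 20.546, 0.682, 0, -70.136, -16.507], TCP at [0.215, 0.64, 0.238] pointing down, gripper open.
Joint ranges: [-176.03, 176.03], [-82.01, 121.73], [-58.28, 71.71], [-173.87, 95.51], [-174.79, -0.11], [-173.66, 173.66]. Speed limits (degrees/s): [136.94, 136.94, 172.46, 180, 180, 180].

### API

Orientations are given as [roll, pitch, yaw] about the fixed x, y, z axes, in that order (R = Rz(yaw) Ry(pitch) Rx(roll)).
In Python, from plant import r, capture, camera_model, job gives the robot as it stands.
- The arm moves only by the tool drive_tool, never from a script. Its argument "increments" is a list that holds one entry, the list of rows, each a list of 5 numbers: the gripper's target within -1 to 1 (fully open at 1, half-way at 0, shut at -1), then the shift along the tool's x, y, z scaled (see below), then the turn about the tool's z scaled (see below). In form: [[[gripper, tx, ty, tz, roll], ...]]. A call has 1 to 5 rows; each row is the pose to reach, as a shift and turn from the pose commanded when the call began, along the tool's axes at that moment, turning the shorter way round; what a row does not reach only later rows make up. The controller multiplies each number of a shift by 120 mm and each number of a turn by 360 degrees. A row lasts 1/8 s, in which the tool goes at most 62.5 mm and 10.7 degrees, less where a joint would pass 70% of its speed; a pose out of reach is approached as far as the arm can. A call with a number of a shift or a turn outside -1 to 1 is refused whole. A call with a gripper value outside its range is refused whole. The fingers move at their own pace and stop on an object; "squeeze" is the grip in N (left out, the last holds). Time passes only in rows, so rows that repeat a pose let the fingers close. It gives the time, the measured TCP pose, the force, the opening and the grip force at its end, in the units of the state.
- r.get_state(): the state, without advancing time (a new reading comes with each control period).
- capture(name): name is "side" or "top" or "wrist"; returns the picture (384x512x3 uint8, red, green, blue); there is no depth.
- camera_model(name): a dict with "camera_matrix" (3x3 intrinsics, pixels), "rvec" (rotation vector, rad) and "tvec" (3), from world to camera coordinates, as OpenCV has them. Camera axes: x right, y down, z forward; pixel columns grow to the right and rows downward; lengths in m; the calibration is good to about 2 mm. A picture is of the moment at which its call begins: read the wrist's pose just before it. camera_model takes no time and is no camera call; for the wrist camera it gives the pose at the moment of the call.
- job.close_job(): hands the job in; it is judged then, once.
The state is a dict: "time_s": time; "joints": joint angles; "qd": joint speeds; "joint_torque": joint torques, N m; "tcp_pos": TCP position; "eef_rot": TCP orientation; "contact_force": force on the tool from outside, world axes, zero at the start; "moment": the same for the moment, N m; "gripper_width": finger opening in m; "gripper_force": force on a finger pad.
Only numpy, scipy, OpenCV 4.12 (cv2) and the standard library are available. Lean on these libraries where they do the work, as an engineer would, in place of code of your own. Each camera call takes 0.05 s, during which the arm holds its last target. There are 200 camera calls.

### The job

Close the bead mill: by its orange handle, turn the closing ring clockwise (seen from above) until its yellow line meets the red locked mark. Then start the clamp screw in the middle: turn its black knob backward (anticlockwise) until you notice it drop into its thread, and from there turn it forward (clockwise) one full turn so that it sinks with the thread. Finish while still gripping the knob, keeping the screw started, and leave the ring at its mark and the things round the mill undisturbed.

Things in the scene. Friction and masses are not known exactly. Their poses are not given: they have to be found in the camera images.
- mill: white round bead mill, fixed to the worktop, 164 mm across at its foot; origin on the worktop at the centre of its underside, z up along the common axis of ring and screw. A dark steel threaded boss (36 mm across) stands in its middle up to 84 mm above the worktop; the lid round it lies at 52 mm. Nothing else but the knob and the ring's handle stands above 57 mm
- lock_mark (a point): centre of the red locked mark, a 9 mm radial line on the lid's rim, 42 mm from the mill's axis, 53 mm above the worktop; a black mark on the same rim shows the open position (ring value 0)
- closing_ring (a joint): angle of the grey closing ring (122 mm across, top 54 mm above the worktop) about the mill's vertical axis, rad, growing clockwise seen from above. 0: open mark; 1.0: its yellow line and handle stand in the direction of the red locked mark; stop at 1.3. Stiff (0.1 N m), stays where it is left
- ring_handle (a point): grip point of the ring's orange handle, an upright fin 12 mm thick (along the ring's circumference), 22 mm long (radially), its top 88 mm above the worktop; the point lies 76 mm above the worktop, 74 mm from the mill's axis, in the direction of the ring's yellow line. Pinch it from above across its thickness; it moves on a circle about the mill's axis
- knob (a point): centre (half-way up) of the screw's round black knurled knob, 36 mm across and 26 mm high, on the mill's axis; before the drop about 112 mm above the worktop. It rises and sinks with the screw; a white line on its top shows its turning
- clamp_screw (a joint): turning angle of the clamp screw, rad, growing clockwise seen from above (forward, tightening), counted through several turns; where the thread begins is not told: it is felt, at most 1.9 rad backward of the start. The screw turns lightly and stays where it is left; the knob can be regripped at any angle
- screw_lift (a joint): height of the captive screw along the mill's axis, m, growing upward; starts between 0 and -0.003, resting on top of the thread. It sinks by its own weight when free. Right-hand thread, pitch 8 mm, 2 mm play: backward it rises 8 mm a turn, past the thread's beginning it drops about 8 mm once free (gripping fingers may hold it up); forward it then sinks 8 mm a turn
- capped_bottle_mid (a point): bystander: clear bottle with blue cap, 56 mm across, 104 mm tall, point half-way up
- carton: bystander: small orange carton with dark top, 131 x 86 x 53 mm, origin at the centre of its underside
- dish: bystander: flat clear dish, 89 mm across, 15 mm high, origin at the centre of its underside; it lies in front of the tall grey instrument (fixed, about x 0.43 to 0.87, y 0.25 to 0.56, 0.33 m high, cartons on top), which the arm must swing clear of
- pen_a: bystander: black pen lying, 130 mm long, 16 mm high, origin under its middle
- pen_b: bystander: black pen lying, 130 mm long, 16 mm high, origin under its middle
- tape: bystander: roll of cream tape lying flat, 90 mm across, 19 mm high, origin at the centre of its underside

How it is judged (in metres and radians):
On the way, in this order (a step that is already met when the one before it is completed fails the run):
1. the closing ring stands at the locked mark (value of joint closing_ring between 0.86 and 1.14 rad and value of joint screw_lift above -0.004 m), for 0.2 s.
2. the screw, turned backward, has dropped into its thread (value of joint clamp_screw between -1.6 and 0.3 rad and value of joint screw_lift between -0.0105 and -0.0045 m), for 0.1 s.
At the end, for the whole second after the job is handed in: ring within 0.14 rad (8 degrees) of the locked mark; screw one turn forward of the point where it dropped (at most about 1.0 rad short or 0.6 rad over), sunk 12 to 18.5 mm in all and still; the fingers round the knob (grasp point within 27 mm of its centre), on it with over 3 N (value of joint closing_ring between 0.86 and 1.14 rad and value of joint clamp_screw between 5.2 and 6.9 rad and value of joint screw_lift between -0.0185 and -0.012 m and velocity of joint clamp_screw between -0.1 and 0.1 rad/s and contact force between the fingers and clamp_screw above 3 N and distance between the grasp point and knob below 0.027 m); the arm keeps its last pose, push and grip.
It fails at once if a bystander was pushed more than 25 mm from its place (distance of any of capped_bottle_mid, carton, dish, pen_a, pen_b, tape from where it was at the start of the episode above 0.025 m).
It fails at once if the screw was driven far beyond one turn (value of joint clamp_screw above 8 rad).
It also fails if it takes over 72 s, if anything falls off the work surface, if the arm or the gripper's body presses on something with over 40 N, if the wrist force passes 120 N, or if a joint passes its speed limit or range.

## Working session

There is one attempt and no reset: what is moved stays moved. The work goes in short steps, Python scripts to look and compute and a tool call to move; the robot and the scene stay as the last step left them, time stands still between calls to the robot, and variables do not carry over. Pictures are saved under pics/ and viewed, at most 10 in all, crops included, and the job is handed in when it is done.

Besides the shell and the picture viewer there is one more tool, called after "Request:" as a command line: name --argument value ..., lists and objects as JSON in quotes. drive_tool: Moves the arm, as the interface text tells. Its arguments: {"type":"object","properties":{"increments":{"type":"array"},"squeeze":{"type":"number"}},"required":["increments"]}

```bash
mkdir -p pics; ls
python3 - <<'E'
from plant import r,capture,camera_model
import cv2,numpy as np
print(r.get_state())
ims=[capture(n) for n in("top","side")]
for n,i in zip(("top","side"),ims): cv2.imwrite(f"pics/{n}0.png",i[:,:,::-1]); m=camera_model(n); print(n,m)
E
```

```text
pics
{'time_s': 0.0, 'joints': array([ 8.79561194e+01,  2.05920748e+01,  6.35228737e-01, -1.97878184e-02,
       -7.01365183e+01, -1.65091369e+01]), 'qd': array([ 0.03582956, -0.06814626, -0.05124731,  0.03277596,  0.09031106,
       -0.04759425]), 'joint_torque': array([-3.04603818e-04, -5.82714272e+01,  2.93052453e+01,  6.99722573e+00,
        6.85457155e-03, -1.72159080e-04]), 'tcp_pos': array([0.21462438, 0.63948242, 0.23662756]), 'eef_rot': array([ 1.79905198e+02, -8.69868663e-03, -1.85597490e+01]), 'contact_force': array([-0.01622463, -0.06572171, -0.95245107]), 'moment': array([ 0.03463159, -0.01715137,  0.02952126]), 'gripper_force': 0.0, 'gripper_width': 0.08764015728496814}
top {'camera_matrix': array([[452.1504309 ,   0.        , 249.70955437],
       [  0.        , 452.1504309 , 197.62243888],
       [  0.        ,   0.        ,   1.        ]]), 'rvec': array([ 2.15596557, -2.16930972,  0.137839  ]), 'tvec': array([0.01413528, 0.57153449, 1.11660695])}
side {'camera_matrix': array([[396.82221746,   0.        , 260.45298485],
       [  0.        , 396.82221746, 185.43340737],
       [  0.        ,   0.        ,   1.        ]]), 'rvec': array([ 2.15809176, -0.53629264,  0.27095164]), 'tvec': array([-0.49230479,  0.24399964,  0.7326476 ])}
```

View pics/top0.png

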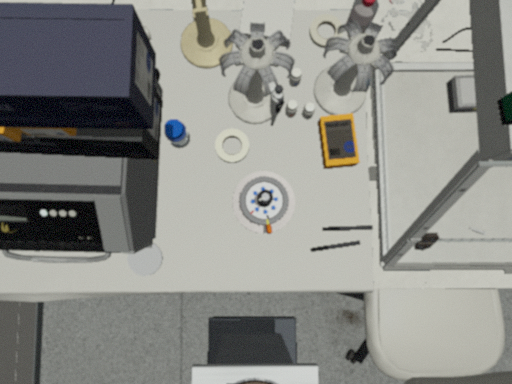

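View pics/side0.png

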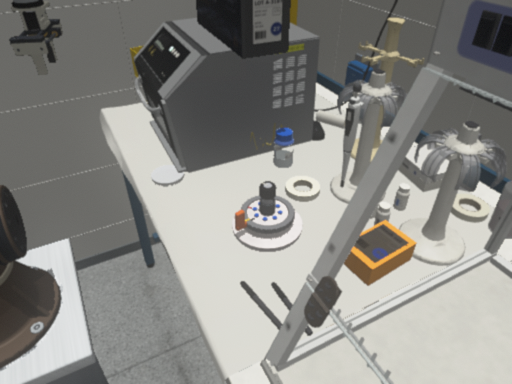

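The top view shows the mill at about (264,200), handle at (267,226), bottle (176,130), dish (145,257), tape (232,146), carton (339,140) and pens (335,237). The side view shows the knob at (267,190) and the handle at (240,220).

```bash
cat > h.py <<'E'
import cv2,numpy as np
from plant import r,capture,camera_model,job
def ray(m,uv):
    R=cv2.Rodrigues(np.array(m["rvec"]))[0];C=-R.T@m["tvec"]
    d=R.T@np.linalg.inv(m["camera_matrix"])@np.array([uv[0],uv[1],1.]);return C,d/np.linalg.norm(d)
def plane(m,uv,z):
    C,d=ray(m,uv);return C+d*(z-C[2])/d[2]
def proj(m,P): return cv2.projectPoints(np.array(P,float).reshape(-1,1,3),np.array(m["rvec"]),np.array(m["tvec"]),m["camera_matrix"],None)[0].reshape(-1,2)
def blobs(mask,mn=6):
    n,l,s,c=cv2.connectedComponentsWithStats(mask.astype(np.uint8));return [(s[i,4],c[i].round(1),s[i,:4]) for i in range(1,n) if s[i,4]>=mn]
E
python3 - <<'E'
from h import *
im=cv2.imread("pics/top0.png");m=camera_model("top")
hsv=cv2.cvtColor(im,cv2.COLOR_BGR2HSV);H,S,V=cv2.split(hsv)
roi=np.zeros_like(H,bool);roi[165:240,225:305]=1
for nm,k,z in(("orange",(H<18)&(S>150),.08),("yellow",(H>=20)&(H<35)&(S>100),.054),("blk",(V<70),.125),("blue",(H>95)&(H<130)&(S>100),.052)):
    for b in blobs(k&roi,4): print(nm,b,plane(m,b[1],z).round(4))
ms=camera_model("side");i2=cv2.imread("pics/side0.png")
h2=cv2.cvtColor(i2,cv2.COLOR_BGR2HSV);r2=np.zeros(h2.shape[:2],bool);r2[170:245,225:305]=1
for nm,k in(("orange",(h2[...,0]<15)&(h2[...,1]>150)),("blk",h2[...,2]<60)):
    for b in blobs(k&r2,15): print("side",nm,b)
# ring disc: grey
c=cv2.resize(im[160:245,220:310],None,fx=6,fy=6,interpolation=cv2.INTER_CUBIC)
d=cv2.resize(i2[170:250,220:310],None,fx=6,fy=6,interpolation=cv2.INTER_CUBIC)
cv2.imwrite("pics/crop0.png",np.vstack([c]));
E
```

```text
orange (np.int32(29), array([268.4, 228.6]), array([267, 225,   4,   8], dtype=int32)) [ 0.4902 -0.0339  0.08  ]
yellow (np.int32(8), array([267.4, 222.4]), array([267, 220,   2,   5], dtype=int32)) [ 0.5069 -0.0328  0.054 ]
blk (np.int32(72), array([264. , 199.5]), array([258, 191,  14,  15], dtype=int32)) [ 0.556  -0.0222  0.125 ]
blue (np.int32(7), array([262.7, 189.1]), array([262, 188,   3,   3], dtype=int32)) [ 0.5909 -0.022   0.052 ]
blue (np.int32(6), array([270.8, 191.2]), array([270, 190,   3,   3], dtype=int32)) [ 0.5854 -0.0423  0.052 ]
blue (np.int32(6), array([254.8, 192.8]), array([254, 192,   3,   3], dtype=int32)) [ 0.5816 -0.0021  0.052 ]
blue (np.int32(4), array([275.5, 198.5]), array([275, 198,   2,   2], dtype=int32)) [ 0.5669 -0.0539  0.052 ]
blue (np.int32(7), array([252.7, 201. ]), array([252, 200,   3,   3], dtype=int32)) [0.5609 0.0033 0.052 ]
blue (np.int32(4), array([272.5, 207.5]), array([272, 207,   2,   2], dtype=int32)) [ 0.5443 -0.0461  0.052 ]
blue (np.int32(5), array([256.6, 208.8]), array([256, 208,   2,   3], dtype=int32)) [ 0.5412 -0.0063  0.052 ]
blue (np.int32(4), array([264.5, 211.5]), array([264, 211,   2,   2], dtype=int32)) [ 0.5344 -0.026   0.052 ]
side orange (np.int32(19), array([239.3, 212.6]), array([236, 211,   8,   4], dtype=int32))
```

View pics/crop0.png

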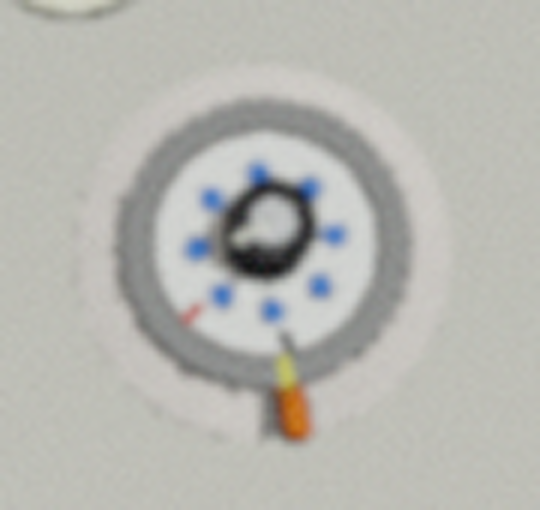

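Request:
drive_tool --increments '[[[1, 0.4, 0.8, -0.5, -0.0516], [1, 0.4, 0.8, -0.5, -0.0516], [1, 0.4, 0.8, -0.5, -0.0516]]]'

```text
time_s: 0.48
tcp_pos: [0.2305, 0.532, 0.3012]
eef_rot: [-179.7, -0.1, 0.1]
contact_force: [-0.6, 1.0, -0.3]
gripper_width: 0.0878
gripper_force: 0.0
```

Run:
```python
from h import *
im=cv2.imread("pics/top0.png");m=camera_model("top");H,S,V=cv2.split(cv2.cvtColor(im,cv2.COLOR_BGR2HSV))
roi=np.zeros_like(H,bool);roi[165:240,225:305]=1
p=np.array([plane(m,b[1],.052)[:2] for b in blobs((H>95)&(H<130)&(S>100)&roi,4)])
A=np.c_[2*p,np.ones(len(p))];s=np.linalg.lstsq(A,(p**2).sum(1),rcond=None)[0];c=s[:2];print(c,np.sqrt(s[2]+c@c))
h=plane(m,(268.4,228.6),.084)[:2];
for q in((252,212.2),(267.8,216.7)):
    v=plane(m,q,.053)[:2]-c;print(v,np.hypot(*v),np.degrees(np.arctan2(v[1],v[0])))
v=h-c;print(h,np.hypot(*v),np.degrees(np.arctan2(v[1],v[0])))
g=(np.abs(S.astype(int))<40)&(V<175)&(V>120)&roi
k,_=cv2.findContours(g.astype(np.uint8),0,2);k=max(k,key=cv2.contourArea);print(cv2.fitEllipse(k),plane(m,cv2.fitEllipse(k)[0],.054))
# bottle
print("dish",plane(m,(145,257),.01),"bottle",plane(m,(176,130),.1),"tape",plane(m,(232,146),.02),"pen",plane(m,(335,245),.0),"carton",plane(m,(339,140),.05))
s=r.get_state();print(s["time_s"],s["joints"],s["eef_rot"])
```

```text
[ 0.56301169 -0.02490314] 0.02861894508373964
[-0.03031147  0.03017768] 0.042772394483737965 135.12671961936533
[-0.04179868 -0.00911701] 0.04278141182463601 -167.69552222817163
[ 0.4899788  -0.03367668] 0.07355799235125186 -173.14980762471708
((263.3764953613281, 200.95651245117188), (44.14177703857422, 47.727386474609375), 2.268125295639038) [ 0.56064583 -0.02335926  0.054     ]
dish [0.4232684  0.27900014 0.01      ] bottle [0.73096992 0.18991758 0.1       ] tape [0.70948067 0.05588325 0.02      ] pen [ 0.45076759 -0.20995796  0.        ] carton [ 0.71661235 -0.2182504   0.05      ]
0.475 [ 8.59120703e+01  9.41161684e+00 -6.12456212e+00  3.31350381e-02
 -7.41567093e+01  4.14647235e+00] [-1.79696003e+02 -5.40466432e-02  6.73598917e-02]
```

Request:
drive_tool --increments '[[[1, 0.42, 0.95, 0, 0], [1, 0.42, 0.95, 0, 0]]]'

```text
time_s: 0.72
tcp_pos: [0.2802, 0.4186, 0.2964]
eef_rot: [179.9, 0.0, 0.0]
contact_force: [1.2, 0.2, -0.3]
gripper_width: 0.0876
gripper_force: 0.0
```

Request:
drive_tool --increments '[[[1, 0.28, 1, 0, 0], [1, 0.28, 1, 0, 0]]]'

```text
time_s: 0.98
tcp_pos: [0.314, 0.298, 0.2968]
eef_rot: [179.9, 0.0, 0.0]
contact_force: [1.8, 0.0, 0.5]
gripper_width: 0.0875
gripper_force: 0.0
```

Request:
drive_tool --increments '[[[1, 0.45, 1, 0, 0], [1, 0.45, 1, 0, 0], [1, 0.45, 1, 0, 0]]]'

```text
time_s: 1.35
tcp_pos: [0.3686, 0.1768, 0.2972]
eef_rot: [180.0, 0.0, -0.3]
contact_force: [-0.3, 0.7, -0.9]
gripper_width: 0.0877
gripper_force: 0.0
```

Request:
drive_tool --increments '[[[1, 0.45, 1, 0.6, -0.02], [1, 0.45, 1, 0.6, -0.02], [1, 0.45, 1, 0.6, -0.02]]]'

```text
time_s: 1.72
tcp_pos: [0.4216, 0.058, 0.2233]
eef_rot: [179.9, 0.2, 7.1]
contact_force: [0.2, 0.3, 0.0]
gripper_width: 0.0879
gripper_force: 0.0
```

Request:
drive_tool --increments '[[[1, 0.467, 0.83, 0.5, 0], [1, 0.467, 0.83, 0.5, 0], [1, 0.467, 0.83, 0.5, 0]]]'

```text
time_s: 2.1
tcp_pos: [0.49, -0.0342, 0.162]
eef_rot: [179.9, 0.4, 7.0]
contact_force: [-0.7, 0.6, -0.2]
gripper_width: 0.0876
gripper_force: 0.0
```

Run:
```python
from h import *
s=r.get_state();m=camera_model("wrist");im=capture("wrist")[:,:,::-1].copy();cv2.imwrite("pics/w1.png",im)
print(s["tcp_pos"],s["eef_rot"])
H,S,V=cv2.split(cv2.cvtColor(im,cv2.COLOR_BGR2HSV))
for nm,k,z in(("orange",(H<15)&(S>150),.084),("yellow",(H>=20)&(H<35)&(S>120),.054),("blue",(H>95)&(H<130)&(S>120),.052),("blk",(V<60),.125)):
    for b in blobs(k,25): print(nm,b,plane(m,b[1],z).round(4))
```

```text
[ 0.49000431 -0.03415958  0.16197116] [179.94265822   0.36566257   6.96684752]
orange (np.int32(35), array([216.6, 140.9]), array([213, 137,   9,   9], dtype=int32)) [0.5369 0.002  0.084 ]
orange (np.int32(473), array([257.1, 198.4]), array([251, 178,  13,  40], dtype=int32)) [ 0.4951 -0.0343  0.084 ]
yellow (np.int32(63), array([256.8, 173.3]), array([255, 167,   5,  14], dtype=int32)) [ 0.5089 -0.0324  0.054 ]
blue (np.int32(139), array([256.2,  73.1]), array([250,  67,  13,  14], dtype=int32)) [ 0.5915 -0.0217  0.052 ]
blue (np.int32(138), array([231.1,  83.7]), array([225,  77,  13,  14], dtype=int32)) [ 0.5809 -0.0021  0.052 ]
blue (np.int32(137), array([280.9,  84.9]), array([275,  79,  13,  13], dtype=int32)) [ 0.585  -0.0431  0.052 ]
blue (np.int32(123), array([220.7, 109.2]), array([215, 103,  13,  13], dtype=int32)) [0.5597 0.0046 0.052 ]
blue (np.int32(124), array([289.9, 111.2]), array([284, 105,  13,  13], dtype=int32)) [ 0.5652 -0.0537  0.052 ]
blue (np.int32(110), array([230.5, 134.7]), array([225, 129,  12,  12], dtype=int32)) [ 0.5396 -0.0057  0.052 ]
blue (np.int32(
[... 286 characters left out ...]
nt32)) [ 0.588  -0.0024  0.125 ]
blk (np.int32(213), array([288.8, 129. ]), array([257,  62,  55, 104], dtype=int32)) [ 0.5547 -0.0463  0.125 ]
blk (np.int32(1854), array([256.1, 110. ]), array([226,  80,  59,  62], dtype=int32)) [ 0.5634 -0.0249  0.125 ]
blk (np.int32(112), array([220.7, 146.2]), array([200, 115,  56,  52], dtype=int32)) [ 0.5391 -0.0056  0.125 ]
blk (np.int32(779), array([432.3, 197.7]), array([386, 191, 120,  15], dtype=int32)) [ 0.5224 -0.147   0.125 ]
blk (np.int32(56), array([482.5, 207.3]), array([461, 206,  43,   4], dtype=int32)) [ 0.52   -0.1821  0.125 ]
blk (np.int32(51549), array([260.8, 304.2]), array([  0, 226, 512, 158], dtype=int32)) [ 0.4268 -0.0453  0.125 ]
```

View pics/w1.png

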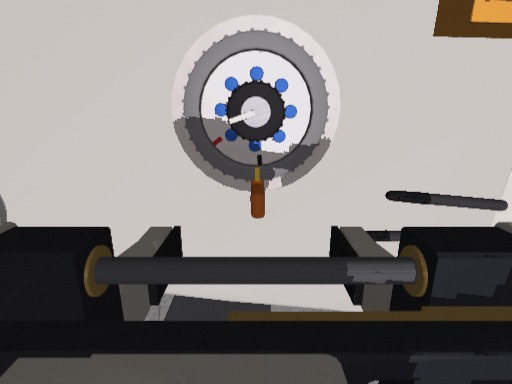

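The wrist view shows the handle at (257,198), aligned with the yellow line and mill centre at (256,110), and the red mark at (217,141). This agrees with the top-camera estimate, so I'll descend and pinch.

Request:
drive_tool --increments '[[[1, 0, 0, 0.77, 0], [1, 0, 0, 0.77, 0], [-1, 0, 0, 0.77, 0], [-1, 0, 0, 0.77, 0], [-1, 0, 0, 0.77, 0]]]' --squeeze 15

```text
time_s: 2.78
tcp_pos: [0.4912, -0.0313, 0.0749]
eef_rot: [-180.0, -0.2, 7.3]
contact_force: [-0.1, 0.2, -0.4]
gripper_width: 0.0635
gripper_force: 0.0
```

Request:
drive_tool --increments '[[[-1, 0, 0, 0, 0], [-1, 0, 0, 0, 0], [-1, 0, 0, 0, 0]]]'

```text
time_s: 3.15
tcp_pos: [0.4901, -0.0321, 0.0734]
eef_rot: [-180.0, -0.0, 7.2]
contact_force: [0.1, -0.6, -1.3]
gripper_width: 0.0333
gripper_force: 0.0
```

Request:
drive_tool --increments '[[[-1, 0, 0, 0, 0], [-1, 0, 0, 0, 0], [-1, 0, 0, 0, 0], [-1, 0, 0, 0, 0]]]'

```text
time_s: 3.65
tcp_pos: [0.4898, -0.0323, 0.0731]
eef_rot: [180.0, 0.0, 7.2]
contact_force: [-0.7, -2.8, 0.6]
gripper_width: 0.0123
gripper_force: 15.0
```

Run:
```python
import numpy as np
v=np.array([.4898-.563,-.0323+.0247]);y=np.radians(7.2)
X=np.array([np.cos(y),np.sin(y)]);Y=np.array([np.sin(y),-np.cos(y)])
for t in(10.2,20.4,30.6,40.8,51):
    a=-np.radians(t);R=np.array([[np.cos(a),-np.sin(a)],[np.sin(a),np.cos(a)]]);d=R@v-v
    print(round(d@X/.12,3),round(d@Y/.12,3),round(t/360,4))
```

```text
0.012 -0.108 0.0283
0.043 -0.213 0.0567
0.092 -0.31 0.085
0.158 -0.397 0.1133
0.238 -0.471 0.1417
```

Request:
drive_tool --increments '[[[-1, 0.012, -0.108, 0, 0.0283], [-1, 0.043, -0.213, 0, 0.0567], [-1, 0.092, -0.31, 0, 0.085], [-1, 0.158, -0.397, 0, 0.1133], [-1, 0.238, -0.471, 0, 0.1417]]]'

```text
time_s: 4.28
tcp_pos: [0.5113, 0.0271, 0.0731]
eef_rot: [179.9, -0.0, -44.1]
contact_force: [5.1, -11.4, -3.2]
gripper_width: 0.0119
gripper_force: 14.9
```

Request:
drive_tool --increments '[[[-1, 0, 0, 0, 0], [-1, 0, 0, 0, 0], [-1, 0, 0, 0, 0]]]'

```text
time_s: 4.65
tcp_pos: [0.5114, 0.027, 0.0731]
eef_rot: [180.0, -0.0, -43.7]
contact_force: [1.6, -4.9, -0.7]
gripper_width: 0.012
gripper_force: 15.1
```

Run:
```python
from h import *
c=np.array([.563,-.0247]);s=r.get_state();v=s["tcp_pos"][:2]-c;print(s["joints"],s["eef_rot"],v,np.degrees(np.arctan2(v[1],v[0])))
m=camera_model("wrist");im=capture("wrist")[:,:,::-1].copy();cv2.imwrite("pics/w2.png",im)
H,S,V=cv2.split(cv2.cvtColor(im,cv2.COLOR_BGR2HSV))
for nm,k,z in(("red",((H<9)|(H>172))&(S>130),.053),("orange",(H<15)&(S>150),.084),("yellow",(H>=20)&(H<35)&(S>120),.054)):
    for b in blobs(k,15):
        p=plane(m,b[1],z);v=p[:2]-c;print(nm,b,p.round(4),np.hypot(*v),np.degrees(np.arctan2(v[1],v[0])))
```

```text
[ 25.0459475   15.28219329 -31.72473756   0.04668432 -43.00287675
  21.19495535] [ 1.79979337e+02 -2.61317778e-02 -4.37249486e+01] [-0.05160696  0.05173377] 134.92969151342186
red (np.int32(95), array([257.3, 186.3]), array([254, 179,   7,  15], dtype=int32)) [0.5329 0.0056 0.053 ] 0.04273351440812826 134.86307889256435
orange (np.int32(89), array([257.3, 185.8]), array([254, 179,   7,  15], dtype=int32)) [ 5.391e-01 -1.000e-04  8.400e-02] 0.034308047364247085 134.18000584982207
orange (np.int32(864), array([255.9, 237. ]), array([244, 213,  24,  44], dtype=int32)) [0.5201 0.019  0.084 ] 0.06119255845851908 134.4911253576974
yellow (np.int32(133), array([256.8, 206.2]), array([254, 197,   7,  20], dtype=int32)) [0.5243 0.0142 0.054 ] 0.05483231819380794 134.88303242715858
```

View pics/w2.png

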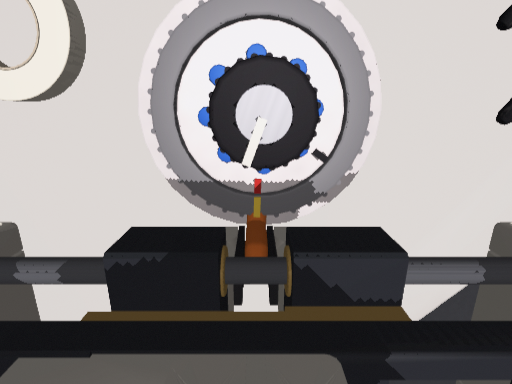

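The wrist view shows the yellow line (257,206) collinear with the red mark (257,186), both at 134.9°. I'll release, rise and go over the knob.

Request:
drive_tool --increments '[[[0.3, 0, 0, 0, 0], [0.3, 0, 0, 0, 0], [0.3, 0, 0, -0.4, 0], [1, 0, 0, -0.9, 0], [1, 0, 0, -0.9, 0]]]'

```text
time_s: 5.32
tcp_pos: [0.5141, 0.0287, 0.1862]
eef_rot: [-179.5, -0.2, -43.7]
contact_force: [-0.5, 0.7, -1.3]
gripper_width: 0.0568
gripper_force: 0.0
```

Request:
drive_tool --increments '[[[1, 0.608, 0.014, 0, 0], [1, 0.608, 0.014, 0, 0], [1, 0.608, 0.014, 0, 0]]]'

```text
time_s: 5.7
tcp_pos: [0.5625, -0.0246, 0.1801]
eef_rot: [179.9, 0.1, -43.9]
contact_force: [-0.9, -0.5, 0.3]
gripper_width: 0.085
gripper_force: 0.0
```

Run:
```python
from h import *
c=np.array([.563,-.0247]);s=r.get_state();print(s["joints"].round(1),s["tcp_pos"],s["eef_rot"])
for n in("wrist","side"):
    m=camera_model(n);im=capture(n)[:,:,::-1].copy();cv2.imwrite(f"pics/{n}3.png",im)
    print(n,proj(m,[[.563,-.0247,z] for z in(.084,.099,.112,.125)]).round(1))
a=cv2.imread("pics/wrist3.png");b=cv2.resize(cv2.imread("pics/side3.png")[130:250,200:330],None,fx=2.2,fy=2.2)
o=np.zeros((384,800,3),np.uint8);o[:,:512]=a;o[:b.shape[0],512:512+b.shape[1]]=b;cv2.imwrite("pics/c3.png",o)
```

```text
[ 17.4  12.7 -18.2  -0.  -59.1  28.7] [ 0.56245737 -0.02455781  0.1800982 ] [ 1.79926027e+02  6.75918598e-02 -4.38689754e+01]
wrist [[255.5 197. ]
 [255.5 202.3]
 [255.6 207.5]
 [255.6 213.2]]
side [[268.  200.2]
 [268.1 194.8]
 [268.2 190.1]
 [268.3 185.3]]
```

View pics/c3.png

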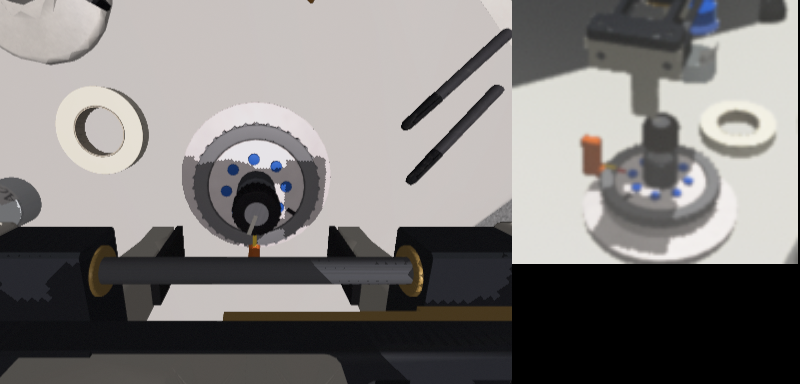

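Wrist view: knob at (256,212) centred between the jaws. Side view shows the knob plainly at its expected spot. Descend and grip it.

Request:
drive_tool --increments '[[[0.3, 0.004, 0, 0.62, 0], [0, 0.004, 0, 0.62, 0], [-0.2, 0.004, 0, 0.62, 0], [-0.5, 0.004, 0, 0.62, 0], [-0.5, 0.004, 0, 0.62, 0]]]' --squeeze 6

```text
time_s: 6.42
tcp_pos: [0.5641, -0.0241, 0.1084]
eef_rot: [-179.9, -0.1, -43.8]
contact_force: [-1.2, 0.0, 0.4]
gripper_width: 0.0433
gripper_force: 0.0
```

Request:
drive_tool --increments '[[[-0.5, 0, 0, 0, 0], [-0.5, 0, 0, 0, 0]]]'

```text
time_s: 6.68
tcp_pos: [0.5629, -0.0251, 0.1076]
eef_rot: [180.0, -0.0, -43.8]
contact_force: [-3.5, -3.5, 6.5]
gripper_width: 0.0357
gripper_force: 6.0
```

Run:
```python
from h import *
s=r.get_state();print(s["tcp_pos"],s["contact_force"],s["gripper_width"],s["gripper_force"])
for n in("wrist","side"):
    im=capture(n)[:,:,::-1].copy();cv2.imwrite(f"pics/{n}4.png",im)
a=cv2.imread("pics/wrist4.png");b=cv2.resize(cv2.imread("pics/side4.png")[130:250,200:330],None,fx=2.2,fy=2.2)
o=np.zeros((384,800,3),np.uint8);o[:,:512]=a;o[:b.shape[0],512:512+b.shape[1]]=b;cv2.imwrite("pics/c4.png",o)
```

```text
[ 0.5628642  -0.02512254  0.10757425] [-3.46794471 -3.45796415  6.45978156] 0.035749399369904414 6.0002826154232025
```

View pics/c4.png

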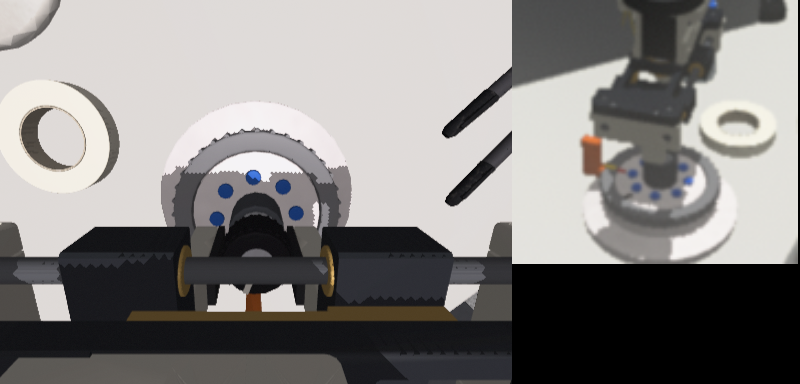

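Wrist view shows the knob's far edge at about (256,218) against the grey boss, so knob height can be tracked there. I'll turn backward in steps with release checks.

Request:
drive_tool --increments '[[[-0.5, 0, 0, 0, -0.0278], [-0.5, 0, 0, -0.005, -0.0556], [-0.5, 0, 0, -0.005, -0.0695], [0, 0, 0, -0.005, -0.0695], [0, 0, 0, -0.005, -0.0695]]]'

```text
time_s: 7.4
tcp_pos: [0.5634, -0.0242, 0.1074]
eef_rot: [-180.0, -0.0, -18.9]
contact_force: [-0.3, 0.3, 0.6]
gripper_width: 0.0429
gripper_force: 0.0
```

```bash
cat > look.py <<'E'
from h import *
import sys
def look(tag):
    s=r.get_state();m=camera_model("wrist");im=capture("wrist")[:,:,::-1].copy();cv2.imwrite(f"pics/{tag}.png",im)
    print(s["time_s"],s["tcp_pos"].round(4),s["eef_rot"][2].round(1),s["joints"][5].round(1),s["contact_force"].round(1),s["gripper_width"].round(4))
    g=cv2.cvtColor(im,cv2.COLOR_BGR2GRAY)[:,250:262].mean(1).round().astype(int)
    print("col",g[190:258:2])
    print("proj boss/knob bottom far edge, knob top far",)
    d=-np.array([0,0,0.]);yaw=np.radians(s["eef_rot"][2]);x=np.array([np.cos(yaw),np.sin(yaw)])*.018
    for z in(.075,.083,.091,.099,.109,.117,.125): print(z,proj(m,[.563+x[0],-.0247+x[1],z])[0].round(1),end=" ")
    print()
if __name__=="__main__": look(sys.argv[1])
E
python3 - <<'E'
from h import *
g=cv2.cvtColor(cv2.imread("pics/wrist4.png"),6)[:,250:262].mean(1).astype(int);print("before",g[190:258:2])
E
python3 look.py w5
```

```text
before [136 104  33  33  33  34  34  33  42  49  45  65  61  12  11  11  12  11
  12  13  12  16  21  17  17  17  17  16  16  36 101 104 104  88]Traceback (most recent call last):
  File "look.py", line 12, in <module>
    if __name__=="__main__": look(sys.argv[1])
                             ~~~~^^^^^^^^^^^^^
  File "look.py", line 5, in look
    print(s["time_s"],s["tcp_pos"].round(4),s["eef_rot"][2].round(1),s["joints"][5].round(1),s["contact_force"].round(1),s["gripper_width"].round(4))
                                                                                                                         ^^^^^^^^^^^^^^^^^^^^^^^^
AttributeError: 'float' object has no attribute 'round'
```

```bash
sed -i 's/s\["gripper_width"\].round(4)/round(s["gripper_width"],4)/' look.py; python3 look.py w5
```

```text
7.45 [ 0.5634 -0.0242  0.1074] -18.9 53.7 [-0.4  0.2 -0.3] 0.0432
col [136 123  38  33  34  34  34  34  38  50  47  54  82  39  12  11  12  12
  12  12  14  14  17  21  18  17  16  17  16  17  38  97 104  88]
proj boss/knob bottom far edge, knob top far
0.075 [257.3 200.5] 0.083 [257.4 204.5] 0.091 [257.4 208.7] 0.099 [257.5 213.4] 0.109 [257.6 219.8] 0.117 [257.7 225.6] 0.125 [257.8 232. ]
```

Request:
drive_tool --increments '[[[-0.5, 0, 0, 0, 0], [-0.5, 0, 0, 0, 0], [-0.5, 0, 0, 0, -0.0278], [-0.5, 0, 0, -0.005, -0.0556], [-0.5, 0, 0, -0.005, -0.0695]]]'

```text
time_s: 8.12
tcp_pos: [0.5628, -0.0249, 0.1078]
eef_rot: [180.0, 0.0, 6.5]
contact_force: [0.0, -3.4, -0.3]
gripper_width: 0.0359
gripper_force: 6.0
```

Request:
drive_tool --increments '[[[-0.5, 0, 0, 0, 0], [0, 0, 0, 0, 0], [0, 0, 0, 0, 0]]]'

```text
time_s: 8.5
tcp_pos: [0.5634, -0.0241, 0.1081]
eef_rot: [-180.0, -0.0, 6.2]
contact_force: [-0.3, 0.1, 0.5]
gripper_width: 0.0431
gripper_force: 0.0
```

```bash
python3 look.py w6
```

```text
8.5 [ 0.5634 -0.0241  0.1081] 6.2 78.8 [-0.3  0.1  0.5] 0.0431
col [150 147  59  37  37  38  37  37  39  53  53  53  88  64  15  14  14  14
  14  14  16  16  18  24  20  20  20  20  20  19  35 106 115  98]
proj boss/knob bottom far edge, knob top far
0.075 [257.4 201.1] 0.083 [257.4 205. ] 0.091 [257.5 209.3] 0.099 [257.6 213.9] 0.109 [257.7 220.4] 0.117 [257.8 226.1] 0.125 [257.9 232.5]
```

Not yet dropped; continue another 25°.

Request:
drive_tool --increments '[[[-0.5, 0, 0, 0, 0], [-0.5, 0, 0, 0, 0], [-0.5, 0, 0, 0, -0.0278], [-0.5, 0, 0, -0.005, -0.0556], [-0.5, 0, 0, -0.005, -0.0695]]]'

```text
time_s: 9.18
tcp_pos: [0.5632, -0.0246, 0.1085]
eef_rot: [180.0, -0.0, 31.5]
contact_force: [1.0, -1.6, -1.8]
gripper_width: 0.0358
gripper_force: 6.0
```

Request:
drive_tool --increments '[[[-0.5, 0, 0, 0, 0], [0, 0, 0, 0, 0], [0, 0, 0, 0, 0]]]'

```text
time_s: 9.55
tcp_pos: [0.5631, -0.0242, 0.1086]
eef_rot: [-180.0, -0.0, 31.2]
contact_force: [-0.1, 0.1, -0.4]
gripper_width: 0.0434
gripper_force: 0.0
```

```bash
python3 look.py w7
```

```text
9.55 [ 0.5631 -0.0242  0.1086] 31.2 103.8 [-0.1  0.1 -0.4] 0.0434
col [152 144  45  36  36  37  37  37  40  55  53  27  14  14  15  14  14  15
  17  17  24  21  21  20  20  20  20  55 116 117 117 117 117  99]
proj boss/knob bottom far edge, knob top far
0.075 [256.9 201.1] 0.083 [256.9 205. ] 0.091 [257.  209.2] 0.099 [257.  213.8] 0.109 [257.1 220.3] 0.117 [257.2 226. ] 0.125 [257.3 232.4]
```

Knob edge moved from row 217 to 212 (and its top edge from 251 to 244): it has dropped about 8 mm. I'll regrip lower and turn forward, sinking with the thread.

Request:
drive_tool --increments '[[[0, 0, 0, 0.033, 0], [-0.5, 0, 0, 0.033, 0], [-0.5, 0, 0, 0.033, 0], [-0.5, 0, 0, 0.035, 0.0278], [-0.5, 0, 0, 0.037, 0.0556]]]' --squeeze 8

```text
time_s: 10.22
tcp_pos: [0.5632, -0.0248, 0.1041]
eef_rot: [180.0, 0.0, 10.9]
contact_force: [0.8, -2.7, -1.4]
gripper_width: 0.0359
gripper_force: 8.0
```

Request:
drive_tool --increments '[[[-0.5, 0, 0, 0.002, 0.0278], [-0.5, 0, 0, 0.004, 0.0556], [-0.5, 0, 0, 0.006, 0.0833], [-0.5, 0, 0, 0.008, 0.1111], [-0.5, 0, 0, 0.009, 0.1389]]]'

```text
time_s: 10.85
tcp_pos: [0.5631, -0.0252, 0.1031]
eef_rot: [179.9, -0.0, -39.1]
contact_force: [-0.1, -5.2, -1.8]
gripper_width: 0.0357
gripper_force: 8.0
```

Request:
drive_tool --increments '[[[-0.5, 0, 0, 0.002, 0.0278], [-0.5, 0, 0, 0.004, 0.0556], [-0.5, 0, 0, 0.006, 0.0833], [-0.5, 0, 0, 0.008, 0.1111], [-0.5, 0, 0, 0.009, 0.1389]]]'

```text
time_s: 11.48
tcp_pos: [0.5627, -0.0254, 0.1019]
eef_rot: [179.9, -0.1, -89.1]
contact_force: [-0.4, -5.8, -0.4]
gripper_width: 0.0355
gripper_force: 8.0
```

Request:
drive_tool --increments '[[[-0.5, 0, 0, 0.002, 0.0278], [-0.5, 0, 0, 0.004, 0.0556], [-0.5, 0, 0, 0.006, 0.0833], [-0.5, 0, 0, 0.008, 0.1111], [-0.5, 0, 0, 0.009, 0.1389]]]'

```text
time_s: 12.1
tcp_pos: [0.5623, -0.0254, 0.1007]
eef_rot: [180.0, -0.1, -139.1]
contact_force: [-1.1, -4.0, -0.6]
gripper_width: 0.0355
gripper_force: 8.0
```

Request:
drive_tool --increments '[[[-0.5, 0, 0, 0.002, 0.0278], [-0.5, 0, 0, 0.004, 0.0556], [-0.5, 0, 0, 0.004, 0.0556], [-0.5, 0, 0, 0.004, 0.0556]]]'

```text
time_s: 12.6
tcp_pos: [0.5622, -0.0252, 0.1002]
eef_rot: [-180.0, -0.1, -158.5]
contact_force: [-2.1, -4.8, 0.1]
gripper_width: 0.0355
gripper_force: 8.0
```

```bash
python3 look.py w8
```

```text
12.6 [ 0.5622 -0.0252  0.1002] -158.5 -85.9 [-2.1 -4.8  0.1] 0.0355
col [150 150 147  51  34  34  34  35  35  34  42  49  16  14  13  13  13  13
  15  15  17  24  22  22  21  22  22  22  46 115 118 117 117  99]
proj boss/knob bottom far edge, knob top far
0.075 [254.7 205.4] 0.083 [254.7 209.7] 0.091 [254.6 214.3] 0.099 [254.6 219.4] 0.109 [254.6 226.5] 0.117 [254.5 232.9] 0.125 [254.5 240. ]
```

Request:
drive_tool --increments '[[[0, 0.003, 0, 0, 0], [0, 0.003, 0, 0, 0], [0, 0, 0, 0, -0.0278], [0, 0, 0, 0, -0.0556], [0, 0, 0, 0, -0.0833]]]'

```text
time_s: 13.28
tcp_pos: [0.5635, -0.0241, 0.1006]
eef_rot: [-180.0, 0.0, -128.4]
contact_force: [0.8, 0.2, -0.1]
gripper_width: 0.044
gripper_force: 0.0
```

Request:
drive_tool --increments '[[[0, 0, 0, 0, -0.0278], [0, 0, 0, 0, -0.0556], [0, 0, 0, 0, -0.0833], [0, 0, 0, 0, -0.1111], [0, 0, 0, 0, -0.1389]]]'

```text
time_s: 13.9
tcp_pos: [0.5635, -0.024, 0.1006]
eef_rot: [-180.0, 0.0, -78.3]
contact_force: [1.0, -0.1, 0.1]
gripper_width: 0.0438
gripper_force: 0.0
```

Request:
drive_tool --increments '[[[0, 0, 0, 0, -0.0278], [0, 0, 0, 0, -0.0556], [-0.5, 0, 0, 0, -0.0556], [-0.5, 0, 0, 0, -0.0556], [-0.5, 0, 0, 0, -0.0556]]]'

```text
time_s: 14.52
tcp_pos: [0.5625, -0.0247, 0.1003]
eef_rot: [179.9, 0.0, -58.9]
contact_force: [-4.3, -1.4, 2.9]
gripper_width: 0.0359
gripper_force: 8.0
```

```bash
python3 look.py w9
```

```text
14.525 [ 0.5625 -0.0247  0.1003] -58.9 13.7 [-4.3 -1.4  2.9] 0.0359
col [137 137  99  33  33  34  34  34  34  36  49  28  12  12  12  13  12  13
  12  15  22  18  18  17  18  17  16  30  99 106 105 105 104  89]
proj boss/knob bottom far edge, knob top far
0.075 [255.2 202.7] 0.083 [255.2 206.9] 0.091 [255.2 211.5] 0.099 [255.2 216.5] 0.109 [255.2 223.5] 0.117 [255.2 229.7] 0.125 [255.2 236.7]
```

Request:
drive_tool --increments '[[[-0.5, 0, 0, 0.002, 0.0278], [-0.5, 0, 0, 0.004, 0.0556], [-0.5, 0, 0, 0.006, 0.0833], [-0.5, 0, 0, 0.008, 0.1111], [-0.5, 0, 0, 0.009, 0.1389]]]'

```text
time_s: 15.2
tcp_pos: [0.5631, -0.0245, 0.0993]
eef_rot: [-180.0, -0.0, -109.2]
contact_force: [-2.6, -1.2, 1.4]
gripper_width: 0.0358
gripper_force: 8.0
```

Request:
drive_tool --increments '[[[-0.5, 0, 0, 0.002, 0.0278], [-0.5, 0, 0, 0.004, 0.0556], [-0.5, 0, 0, 0.006, 0.0833], [-0.5, 0, 0, 0.008, 0.1111], [-0.5, 0, 0, 0.009, 0.1389]]]'

```text
time_s: 15.82
tcp_pos: [0.5633, -0.0248, 0.0983]
eef_rot: [-180.0, 0.0, -159.2]
contact_force: [0.1, -3.8, -0.0]
gripper_width: 0.0359
gripper_force: 8.0
```

Request:
drive_tool --increments '[[[-0.5, 0, 0, 0.002, 0.0278], [-0.5, 0, 0, 0.004, 0.0556], [-0.5, 0, 0, 0.006, 0.0833], [-0.5, 0, 0, 0.008, 0.1111], [-0.5, 0, 0, 0.009, 0.1389]]]'

```text
time_s: 16.45
tcp_pos: [0.5632, -0.0252, 0.0972]
eef_rot: [-179.9, 0.0, 150.8]
contact_force: [-1.0, -5.6, 0.1]
gripper_width: 0.0357
gripper_force: 8.0
```

Request:
drive_tool --increments '[[[-0.5, 0, 0, 0.002, 0.0278], [-0.5, 0, 0, 0.004, 0.0556], [-0.5, 0, 0, 0.004, 0.0556], [-0.5, 0, 0, 0.004, 0.0556], [-0.5, 0, 0, 0.004, 0.0556]]]'

```text
time_s: 17.08
tcp_pos: [0.563, -0.0251, 0.0966]
eef_rot: [-179.9, 0.0, 131.3]
contact_force: [-1.5, -5.4, 0.3]
gripper_width: 0.0356
gripper_force: 8.0
```

```bash
python3 look.py w10
python3 - <<'E'
from h import *
def sm(a,b):cv2.imwrite
o=np.hstack([cv2.resize(cv2.imread(f"pics/{n}.png")[150:330,156:356],None,fx=2,fy=2) for n in("w7","w10")]);cv2.imwrite("pics/c10.png",o)
E
```

```text
17.075 [ 0.563  -0.0251  0.0966] 131.3 -156.1 [-1.5 -5.4  0.3] 0.0356
col [154 154 154 103  35  35  35  36  35  36  35  34  14  14  14  15  14  15
  16  14  23  24  23  24  24  23  23  26  96 124 124 124 123 104]
proj boss/knob bottom far edge, knob top far
0.075 [255.3 206.4] 0.083 [255.3 210.8] 0.091 [255.2 215.6] 0.099 [255.2 220.9] 0.109 [255.2 228.3] 0.117 [255.2 235. ] 0.125 [255.1 242.5]
```

View pics/c10.png

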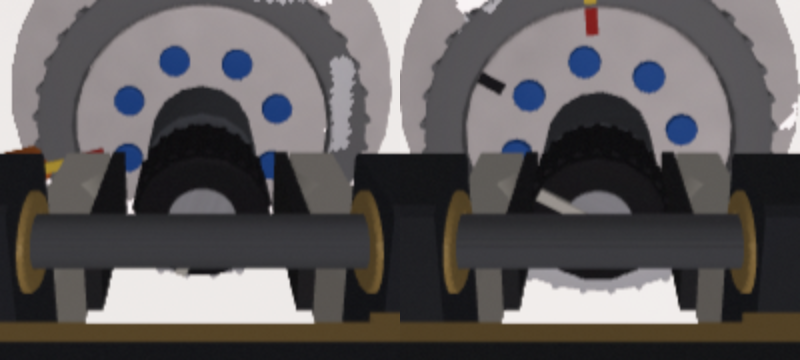

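The final view shows the yellow and red lines still aligned at (592,15). The white knob line is back at about 200°, where it stood after the drop, so the knob made one full turn without slipping. Handing in.

```bash
python3 -c "
from plant import job;print(job.close_job())"
```

```text
the job is handed in; nothing more can be done
None
```

The job is handed in, but the hand-in returned no verdict: the ring is at the red mark, the screw dropped into its thread after 50–75° backward and was turned 360° forward, and the fingers still grip the knob at 8 N.

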